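Find the full tin by its weight

ROBOT

A 6-joint arm with a two-finger parallel gripper is mounted at the origin on a cart in front of the work surface, level with it; the furniture and walls round the work are solid. World frame = base frame: x ahead of the robot, y to its left, z up, the work surface at z = 0. Lengths are in m, angles in degrees, forces in N, time in s.
With the tool pointing down it reaches from about 0.4 to 0.825 m from the base axis. Payload 7 kg.
Tool frame: the origin (TCP) lies on the centre line of the jaws, within the pads' length; the fingertips stand 19 mm ahead of it and the grasp point (between the pads) is the TCP (r.tip_extent is the distance from the TCP to the fingertips, in m); z points along the fingers, y is the line along which they close (so a half turn about z gives the same grasp; the last joint's range is limited). The gripper opens to 88 mm and grips with 3 to 60 N. Pads are 19 mm wide; open, the fingers measure 130 mm over their backs; the gripper's body (78 mm by 193 mm) begins 47 mm behind the grasp point.
Start: joints at [-60.728, 20.546, 0.682, 0, -70.136, -16.507], TCP at [0.149, -0.658, 0.216] pointing down, gripper open.
Joint ranges: [-176.03, 176.03], [-82.01, 121.73], [-58.28, 71.71], [-173.87, 95.51], [-174.79, -0.11], [-173.66, 173.66]. Speed limits (degrees/s): [136.94, 136.94, 172.46, 180, 180, 180].

INTERFACE

Orientations are given as [roll, pitch, yaw] about the fixed x, y, z axes, in that order (R = Rz(yaw) Ry(pitch) Rx(roll)).
In Python, from plant import r gives the robot as it stands. The module is installed in compiled form; this text tells all that it offers.
- The arm moves only by the tool jog_arm, never from a script. Its argument "deltas" is a list that holds one entry, the list of rows, each a list of 5 numbers: the opening, from -1 (shut) to 1 (fully open), then the shift along the world's x, y, z in cm, then the turn about the world's z in rad. In form: [[[claw, dx, dy, dz, turn], ...]]. A call has 1 to 8 rows; each row shifts and turns the commanded pose from where the row before left it; what a row does not reach is not made up. A row lasts 1/8 s, in which the tool goes at most 62.5 mm and 10.7 degrees, less where a joint would pass 70% of its speed; a pose out of reach is approached as far as the arm can. A call with a gripper value outside its range is refused whole. The fingers move at their own pace and stop on an object; "force" is the grip in N (left out, the last holds). Time passes only in rows, so rows that do not move let the fingers close. It gives the time, the measured TCP pose, the force, the opening and the grip force at its end, in the units of the state.
- r.get_state(): the state, without advancing time (a new reading comes with each control period).
- r.capture(name): name is "scene" or "top" or "wrist"; returns the picture (384x512x3 uint8, blue, green, red); there is no depth.
- r.camera_info(name): a dict with "fx", "fy", "cx", "cy" (pixels), "k1" (the pictures are not rectified: a ray, as slopes to the right and down, at radius r is drawn at 1 + k1 r^2 times it, then the intrinsics apply), "view" (4x4, takes a point from world to camera coordinates). Camera axes: x right, y up, looking along -z (the intrinsics and any distortion apply to the point x, -y, -z); pixel columns grow to the right and rows downward; lengths in m; the calibration is good to about 2 mm. A picture is of the moment at which its call begins: read the wrist's pose just before it. camera_info takes no time and is no camera call; for the wrist camera it gives the pose at the moment of the call.
- r.close_job(): hands the job in; it is judged then, once.
The state is a dict: "time_s": time; "joints": joint angles; "qd": joint speeds; "joint_torque": joint torques, N m; "tcp_pos": TCP position; "eef_rot": TCP orientation; "contact_force": force on the tool from outside, world axes, zero at the start; "moment": the same for the moment, N m; "gripper_width": finger opening in m; "gripper_force": force on a finger pad.
Only numpy, scipy, OpenCV 4.12 (cv2) and the standard library are available. Lean on these libraries where they do the work, as an engineer would, in place of code of your own. Each camera call takes 0.05 s, during which the arm holds its last target. There are 200 camera calls.

TASK

Fold both half-raised top flaps of the cardboard carton right back to the outside, then lift out the three look-alike tins, feeling their weight to find the heaviest. Stand the two lighter tins upright on the green mat (set down, not dropped), and finish while still holding the heaviest one up in the gripper, upright and about 20 cm above the bench; the program ends holding it, so do not put it down. Leave the carton's flaps open and the other tools and parts where they are.

Things in the scene. Friction and masses are not known exactly. Their poses are not given: they have to be found in the camera images.
- carton: Cardboard carton fixed to the bench, 164 (x) x 248 (y), walls and floor 4 thick, rim 85 above the bench, end flaps already folded down outside. Origin: centre of its underside; x to the far side, y left, yaw within 0.25 rad. Three cells in a row along y at +80, 0, -80 with partitions 33 high, one tin in each (off centre by up to 6 in x, 4 in y). Tin tops are 1 below the rim.
- flap_far (a joint): Angle of the top flap hinged along the carton's far (+x) rim, 70 long from hinge to free edge, 244 wide, 3 thick. Stays where it is left (about 0.6 N at its free edge moves it). 0 = closed, level; 1.57 = upright; 3.14 = laid out level outside; stop at 3.3 rad. Starts half raised, 0.85 to 1.2.
- flap_near (a joint): Angle of the top flap hinged along the carton's near (-x) rim, 70 long, 244 wide, 3 thick. Stays where it is left (about 0.6 N at its free edge moves it). 0 = closed, level; 1.57 = upright; 3.14 = laid out level outside; stop at 3.3 rad. Starts half raised, 0.85 to 1.2.
- flap_far_hinge (a point): Middle of the far flap's hinge line, 80 in +x of the carton's centre, 87 above the bench.
- flap_far_edge (a point): Middle of the far flap's free edge.
- flap_near_hinge (a point): Middle of the near flap's hinge line, 80 in -x of the carton's centre, 87 above the bench.
- flap_near_edge (a point): Middle of the near flap's free edge.
- tin_a: One of three closed tins that look alike: blue, white band, steel lid, 54 in diameter, 80 high, upright in one of the carton's cells (which one is drawn anew each time). Origin: centre of its underside, z up. One of the three is heavier than each other one by at least 250 g (all are under 0.85 kg); only feeling the weight shows which.
- tin_b: One of three closed tins that look alike: blue, white band, steel lid, 54 in diameter, 80 high, upright in one of the carton's cells (which one is drawn anew each time). Origin: centre of its underside, z up. One of the three is heavier than each other one by at least 250 g (all are under 0.85 kg); only feeling the weight shows which.
- tin_c: One of three closed tins that look alike: blue, white band, steel lid, 54 in diameter, 80 high, upright in one of the carton's cells (which one is drawn anew each time). Origin: centre of its underside, z up. One of the three is heavier than each other one by at least 250 g (all are under 0.85 kg); only feeling the weight shows which.
- mat: Dark green rubber mat fixed flat on the bench to the left of the carton, 130 (x) x 250 (y) x 4 thick. Origin at the centre of its underside, x to the far side, y to the left. Three tins fit on it side by side along y, 80 apart.
- wrench_1: Bystander: a bare steel combination spanner, 31 x 176 x 8, lying in front of the carton. Origin at the centre of its underside.
- nut_n1: Bystander: a rusty hex nut, 34 x 36 x 16, lying between the carton and the mat. Origin at the centre of its underside.
- tape_measure: Bystander: a yellow pocket tape, 36 x 78 x 60, on the right. Origin at the centre of its underside.
- spacer_spool: Bystander: a rusty turned spacer, 34 in diameter and 54 high, on the right. Origin at the centre of its underside.
- oil_can: Bystander: a pale thumb oiler with a long spout, 69 x 80 x 156, on the left beyond the mat. Origin at the centre of its underside.
- wood_block: Bystander: a wooden packing block, 45 x 90 x 34, on the left beyond the mat. Origin at the centre of its underside.

How it is judged (in metres and radians):
On the way:
1. both top flaps are folded right back (past 2.4 rad) while all three tins still stand in the carton (value of joint each of flap_far, flap_near above 2.4 rad and horizontal distance between each of tin_a, tin_b, tin_c and carton below 0.12 m and height (world z) of each of tin_a, tin_b, tin_c below 0.02 m), for 0.2 s.
At the end, for the whole second after the job is handed in: The heaviest tin is held still by the fingers alone, within 14 degrees of upright, underside 0.11 to 0.32 m above the bench; the two lighter ones stand on the mat within 6 degrees of upright, let go, centres over it, each pressing under 4.4 N (the heaviest exceeds that); both flaps past 2.2 rad ((((height (world z) of tin_a between 0.11 and 0.32 m and angle between tin_a's own z axis and vertical below 0.25 rad and linear speed of tin_a below 0.05 m/s and contact force between tin_a and the fingers above 2 N and contact force between tin_a and carton below 0.1 N and contact force between tin_a and mat below 0.1 N) and (x of tin_b in the frame of mat between -0.065 and 0.065 m and y of tin_b in the frame of mat between -0.125 and 0.125 m and angle between tin_b's own z axis and vertical below 0.1 rad and linear speed of tin_b below 0.03 m/s and contact force between tin_b and the fingers below 0.2 N and contact force between tin_b and mat between 1 and 4.4 N) and (x of tin_c in the frame of mat between -0.065 and 0.065 m and y of tin_c in the frame of mat between -0.125 and 0.125 m and angle between tin_c's own z axis and vertical below 0.1 rad and linear speed of tin_c below 0.03 m/s and contact force between tin_c and the fingers below 0.2 N and contact force between tin_c and mat between 1 and 4.4 N)) or ((height (world z) of tin_b between 0.11 and 0.32 m and angle between tin_b's own z axis and vertical below 0.25 rad and linear speed of tin_b below 0.05 m/s and contact force between tin_b and the fingers above 2 N and contact force between tin_b and carton below 0.1 N and contact force between tin_b and mat below 0.1 N) and (x of tin_a in the frame of mat between -0.065 and 0.065 m and y of tin_a in the frame of mat between -0.125 and 0.125 m and angle between tin_a's own z axis and vertical below 0.1 rad and linear speed of tin_a below 0.03 m/s and contact force between tin_a and the fingers below 0.2 N and contact force between tin_a and mat between 1 and 4.4 N) and (x of tin_c in the frame of mat between -0.065 and 0.065 m and y of tin_c in the frame of mat between -0.125 and 0.125 m and angle between tin_c's own z axis and vertical below 0.1 rad and linear speed of tin_c below 0.03 m/s and contact force between tin_c and the fingers below 0.2 N and contact force between tin_c and mat between 1 and 4.4 N)) or ((height (world z) of tin_c between 0.11 and 0.32 m and angle between tin_c's own z axis and vertical below 0.25 rad and linear speed of tin_c below 0.05 m/s and contact force between tin_c and the fingers above 2 N and contact force between tin_c and carton below 0.1 N and contact force between tin_c and mat below 0.1 N) and (x of tin_a in the frame of mat between -0.065 and 0.065 m and y of tin_a in the frame of mat between -0.125 and 0.125 m and angle between tin_a's own z axis and vertical below 0.1 rad and linear speed of tin_a below 0.03 m/s and contact force between tin_a and the fingers below 0.2 N and contact force between tin_a and mat between 1 and 4.4 N) and (x of tin_b in the frame of mat between -0.065 and 0.065 m and y of tin_b in the frame of mat between -0.125 and 0.125 m and angle between tin_b's own z axis and vertical below 0.1 rad and linear speed of tin_b below 0.03 m/s and contact force between tin_b and the fingers below 0.2 N and contact force between tin_b and mat between 1 and 4.4 N))) and value of joint each of flap_far, flap_near above 2.2 rad); the arm keeps its last pose, push and grip.
It fails at once if a tin is dropped (it moves faster than 0.6 m/s with no finger on it: a fall of about 2 cm) ((linear speed of tin_a above 0.6 m/s and contact force between tin_a and the fingers below 0.1 N) or (linear speed of tin_b above 0.6 m/s and contact force between tin_b and the fingers below 0.1 N) or (linear speed of tin_c above 0.6 m/s and contact force between tin_c and the fingers below 0.1 N)).
It fails at once if a tin is tipped over (more than 45 degrees) (angle between any of tin_a, tin_b, tin_c's own z axis and vertical above 0.8 rad).
It fails at once if one of the other tools or parts is moved by more than 4 cm (distance of any of wrench_1, nut_n1, tape_measure, spacer_spool, oil_can, wood_block from where it was at the start of the episode above 0.04 m).
It also fails if it takes over 72 s, if anything falls off the work surface, if the arm or the gripper's body presses on something with over 40 N, if the wrist force passes 120 N, or if a joint passes its speed limit or range.

## Working session

There is one attempt and no reset: what is moved stays moved. The work goes in short steps, Python scripts to look and compute and a tool call to move; the robot and the scene stay as the last step left them, time stands still between calls to the robot, and variables do not carry over. Pictures are saved under pics/ and viewed, at most 10 in all, crops included, and the job is handed in when it is done.

Besides the shell and the picture viewer there is one more tool, called after ">>>" by a JSON object that holds its "api" and its "payload", one argument or row to a line. jog_arm: Moves the arm, as the interface text tells. Its arguments: {"type":"object","properties":{"deltas":{"type":"array"},"force":{"type":"number"}},"required":["deltas"]}

```bash
mkdir -p pics; cat > h.py <<'E'
import numpy as np, cv2
from plant import r
def ray(cam,u,v):
    c=r.camera_info(cam) if isinstance(cam,str) else cam
    xd=(u-c["cx"])/c["fx"]; yd=(v-c["cy"])/c["fy"]
    x,y=xd,yd
    for _ in range(20):
        s=1+c["k1"]*(x*x+y*y); x,y=xd/s,yd/s
    V=np.array(c["view"]); R=V[:3,:3]; o=-R.T@V[:3,3]
    return o,R.T@np.array([x,-y,-1.])
def onplane(cam,u,v,z):
    o,d=ray(cam,u,v); return o+d*(z-o[2])/d[2]
def proj(cam,p):
    c=r.camera_info(cam) if isinstance(cam,str) else cam
    V=np.array(c["view"]); q=V[:3,:3]@p+V[:3,3]
    x,y=q[0]/-q[2],-q[1]/-q[2]; s=1+c["k1"]*(x*x+y*y)
    return c["cx"]+c["fx"]*x*s, c["cy"]+c["fy"]*y*s
E
python3 - <<'E'
from h import *
a=r.capture("top");b=r.capture("scene")
cv2.imwrite("pics/top0.png",a);cv2.imwrite("pics/sc0.png",b)
for n in("top","scene"):
    c=r.camera_info(n);print(n,c["fx"],c["k1"],ray(n,256,192))
print(r.get_state())
E
```

```text
top 438.00952480717234 0.015866781806031946 (array([0.13257845, 0.08907339, 1.48318628]), array([ 0.22396913, -0.00429915, -0.97469396]))
scene 412.619784635048 -0.14945113039878372 (array([-0.25560339, -1.26562613,  0.73494956]), array([ 0.45578206,  0.8062729 , -0.37713882]))
{'time_s': 0.1, 'joints': array([-6.07289154e+01,  2.05884424e+01,  6.38880626e-01, -1.59296353e-02,
       -7.01380054e+01, -1.65068849e+01]), 'qd': array([ 0.04816652, -0.11293875,  0.07618834,  0.04208961, -0.03622232,
       -0.00724116]), 'joint_torque': array([-2.06312514e-03, -5.84161663e+01,  2.93751776e+01,  7.01551393e+00,
        1.01268434e-02, -6.25587109e-05]), 'tcp_pos': array([ 0.14898894, -0.65787715,  0.21560847]), 'eef_rot': array([ 1.79911787e+02, -1.05240723e-02, -1.67241216e+02]), 'contact_force': array([-0.77333213,  0.92537203,  1.29579726]), 'moment': array([ 3.88611216e-05, -5.54624739e-02,  5.83662095e-02]), 'gripper_force': 0.0, 'gripper_width': 0.08773763016788955}
```

View pics/top0.png

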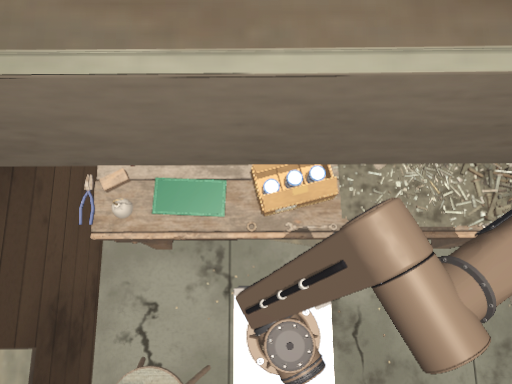

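View pics/sc0.png

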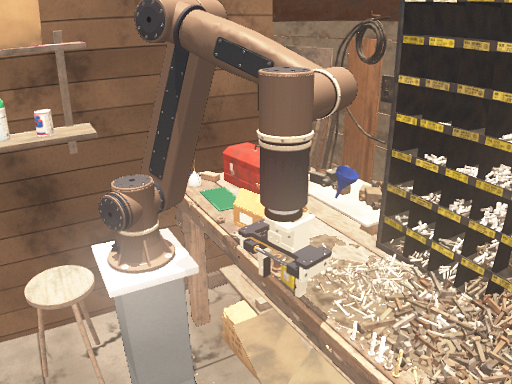

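Top view: the mat is at (190,197), the carton at about (295,187) with tins near (271,187), (294,179) and (317,173), and the nut at about (251,227). In the scene view the arm hides most of the carton. I'll zoom the top view.

```bash
python3 - <<'E'
from h import *
a=cv2.imread("pics/top0.png")
cv2.imwrite("pics/top0c.png",cv2.resize(a[155:250,80:350],None,fx=2.95,fy=2.95,interpolation=cv2.INTER_CUBIC))
hsv=cv2.cvtColor(a,cv2.COLOR_BGR2HSV)
m=cv2.inRange(hsv,(65,80,40),(90,255,255));m[:160]=0
n,l,s,c=cv2.connectedComponentsWithStats(m);i=1+s[1:,4].argmax()
print("mat",s[i],c[i],onplane("top",*c[i],.004))
print(cv2.minAreaRect(np.argwhere(l==i)[:,::-1].astype(np.float32)))
w=cv2.inRange(hsv,(0,0,170),(180,60,255));w[:160]=0;w[215:]=0;w[:,:250]=0;w[:,340:]=0
n,l,s,c=cv2.connectedComponentsWithStats(w)
for k in range(1,n):
    if s[k,4]>20: print(s[k],c[k],onplane("top",*c[k],.084))
E
```

```text
mat [ 153  178   73   37 2067] [184.45815191 194.602806  ] [0.46456148 0.33026347 0.004     ]
((188.93170166015625, 196.34552001953125), (71.5769271850586, 35.666038513183594), 1.1691392660140991)
[309 165  17  16 198] [316.94949495 172.33333333] [ 0.51978668 -0.11919031  0.084     ]
[331 165   8  13  59] [334.83050847 169.6779661 ] [ 0.52856366 -0.17867512  0.084     ]
[286 169  17  17 201] [294.58706468 176.73134328] [ 0.50514915 -0.04485584  0.084     ]
[263 178  17  16 205] [270.96585366 185.51707317] [0.47569764 0.03355755 0.084     ]
[276 205  20   7  45] [285.73333333 208.11111111] [ 0.39990456 -0.0133007   0.084     ]
```

View pics/top0c.png

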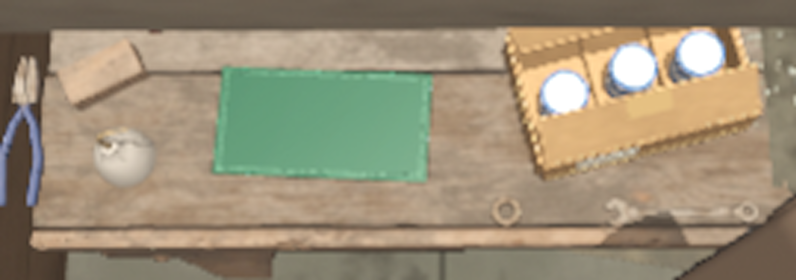

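The crop shows the carton yawed about 0.25 rad with three lids at (563,93), (632,68) and (698,53). The near flap leans over on the near side. The far flap is partly hidden by the shelf. Next I'll move over the carton and use the wrist camera.

>>> {"api": "jog_arm", "payload": {
  "deltas": [
    [[-1, 0, 0, 5, 0], [-1, 1, 3, 4, 0], [-1, 2, 4, 4, 0], [-1, 2, 5, 2, 0], [-1, 2, 5, 0, 0], [-1, 2, 5, 0, 0], [-1, 2, 5, 0, 0], [-1, 2, 5, 0, 0]]
  ],
  "force": 20
}}

```text
time_s: 1.1
tcp_pos: [0.2792, -0.3366, 0.3663]
eef_rot: [180.0, 0.0, -167.3]
contact_force: [1.4, 0.5, 0.3]
gripper_width: 0.0132
gripper_force: 0.0
```

>>> {"api": "jog_arm", "payload": {
  "deltas": [
    [[-1, 2.5, 5, 0, 0], [-1, 2.5, 5, 0, 0], [-1, 2.5, 5, 0, 0], [-1, 2.5, 5, 0, 0], [-1, 2.5, 5, 0, 0], [-1, 2, 4, 0, 0], [-1, 2, 2, 0, 0], [-1, 0, 0, 0, 0]]
  ]
}}

```text
time_s: 2.1
tcp_pos: [0.445, -0.0274, 0.3656]
eef_rot: [-180.0, -0.1, -167.1]
contact_force: [-0.9, 0.3, -0.3]
gripper_width: 0.0006
gripper_force: 0.0
```

```bash
python3 - <<'E'
from h import *
c=r.camera_info("wrist");b=r.capture("wrist");a=r.capture("top");s=r.capture("scene")
cv2.imwrite("pics/w1.png",b);cv2.imwrite("pics/top1.png",a);cv2.imwrite("pics/sc1.png",s)
import pickle;pickle.dump(c,open("w1.pkl","wb"))
print(ray(c,256,192),r.get_state()["tcp_pos"],r.get_state()["eef_rot"],r.get_state()["contact_force"])
E
```

```text
(array([ 0.37508843, -0.04294308,  0.53489229]), array([ 0.26549589,  0.08667829, -0.96060786])) [ 0.44390013 -0.02904807  0.3662997 ] [-1.79989886e+02 -3.67954445e-02 -1.67277753e+02] [-0.05544849 -0.5247815   0.33793332]
```

View pics/w1.png

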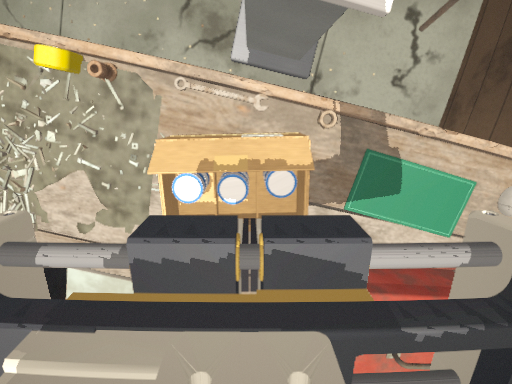

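View pics/sc1.png

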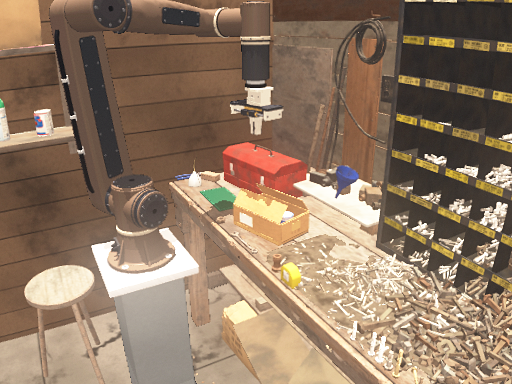

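Wrist view: lids at about (187,187), (233,188) and (281,182), the near flap hinge along row 137 and its free edge along row 170. The scene view shows a red toolbox at (265,165) behind the carton, which is a clearance hazard.

```bash
python3 - <<'E'
from h import *
import pickle
c=pickle.load(open("w1.pkl","rb"))
b=cv2.imread("pics/w1.png");hsv=cv2.cvtColor(b,cv2.COLOR_BGR2HSV)
w=cv2.inRange(hsv,(0,0,130),(180,70,255))
w[:160]=0;w[214:]=0;w[:,:160]=0;w[:,300:]=0
n,l,s,ce=cv2.connectedComponentsWithStats(w)
for k in range(1,n):
    if s[k,4]>60: print(s[k],ce[k],onplane(c,s[k,0]+s[k,2]/2,s[k,1]+s[k,3]/2,.084))
t=cv2.imread("pics/top1.png");cv2.imwrite("pics/z1.png",np.hstack([cv2.resize(b[125:225,140:325],None,fx=3.2,fy=3.2,interpolation=2)[:320,:592]]))
print("near hinge ends",onplane(c,160,137,.087),onplane(c,310,136,.087))
print("box scene bottom",[onplane("scene",u,v,0.) for u,v in((305,192),(236,188),(272,200))])
print("box top z.2",[onplane("scene",u,v,.15) for u,v in((305,160),(222,150),(262,172))])
m=cv2.inRange(cv2.cvtColor(t,cv2.COLOR_BGR2HSV),(65,80,40),(90,255,255));m[:165]=0
mm=cv2.boxPoints(cv2.minAreaRect(np.argwhere(m>0)[:,::-1].astype(np.float32)))
P=np.array([onplane("top",u,v,.004) for u,v in mm]);print("mat",P[:,:2],P.mean(0))
h=cv2.cvtColor(b,cv2.COLOR_BGR2HSV);m=cv2.inRange(h,(60,100,30),(95,255,255));m=cv2.morphologyEx(m,cv2.MORPH_OPEN,np.ones((3,3)))
mm=cv2.boxPoints(cv2.minAreaRect(np.argwhere(m>0)[:,::-1].astype(np.float32)));P=np.array([onplane(c,u,v,.004) for u,v in mm]);print("matw",P[:,:2],P.mean(0))
E
```

```text
[268 171  27  25 553] [280.82278481 182.5641953 ] [0.4755281  0.03634182 0.084     ]
[172 173  38  31 187] [196.85561497 182.60427807] [ 0.51835949 -0.11146993  0.084     ]
[216 172  33  33 742] [232.78571429 187.31940701] [ 0.5025908 -0.0425813  0.084    ]
[174 176  27  26 551] [186.94736842 188.13067151] [ 0.52056726 -0.11715677  0.084     ]
near hinge ends [ 0.44352481 -0.17473158  0.087     ] [0.3882258  0.06066374 0.087     ]
box scene bottom [array([8.31945998e-01, 1.88123412e-01, 1.11022302e-16]), array([5.74521722e-01, 3.99478052e-01, 1.11022302e-16]), array([6.47473380e-01, 1.85898595e-01, 1.11022302e-16])]
box top z.2 [array([0.84236143, 0.21196483, 0.15      ]), array([0.58119234, 0.55986621, 0.15      ]), array([0.58524805, 0.16861537, 0.15      ])]
mat [[0.40141172 0.43753553]
 [0.52619281 0.43812115]
 [0.51458358 0.21634443]
 [0.39024084 0.22001362]] [0.45810724 0.32800368 0.004     ]
matw [[0.51645078 0.18919638]
 [0.38793538 0.18518576]
 [0.3986335  0.44104149]
 [0.5362697  0.46146337]] [0.45982234 0.31922175 0.004     ]
```

View pics/z1.png

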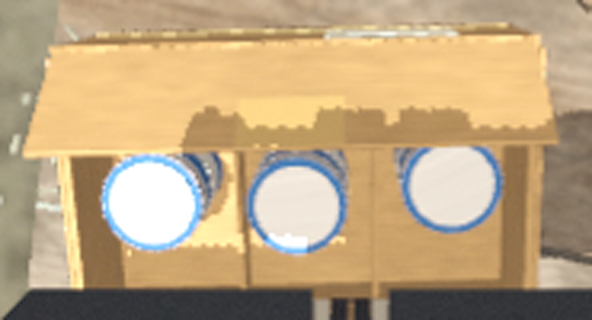

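>>> {"api": "jog_arm", "payload": {
  "deltas": [
    [[-1, 4, -2.5, 0, 0], [-1, 2, -1.6, -5, 0], [-1, 0, 0, -6, 0], [-1, 0, 0, -6, 0], [-1, 0, 0, -4, 0], [-1, 0, 0, -2.2, 0], [-1, 0, 0, 0, 0]]
  ]
}}

```text
time_s: 3.12
tcp_pos: [0.5027, -0.0705, 0.1333]
eef_rot: [180.0, -0.2, -167.3]
contact_force: [0.2, 0.2, 0.9]
gripper_width: 0.0002
gripper_force: 0.0
```

>>> {"api": "jog_arm", "payload": {
  "deltas": [
    [[-1, 1.94, 0.48, 0, 0], [-1, 1.94, 0.48, 0, 0], [-1, 1.94, 0.48, 0, 0], [-1, 1.94, 0.48, 0, 0], [-1, 1.94, 0.48, -0.8, 0], [-1, 1.94, 0.48, -0.8, 0], [-1, 1, 0.24, -0.6, 0], [-1, 0, 0, 0, 0]]
  ]
}}

```text
time_s: 4.12
tcp_pos: [0.6304, -0.0381, 0.1112]
eef_rot: [180.0, -0.1, -167.2]
contact_force: [0.4, 0.8, -0.6]
gripper_width: 0.0005
gripper_force: 0.0
```

>>> {"api": "jog_arm", "payload": {
  "deltas": [
    [[-1, 0, 0, 4.5, 0], [-1, -3, -1.5, 2, 0], [-1, -5, -2.5, 0, 0], [-1, -3.9, -2, 0, 0], [-1, 0, 0, -4.2, 0], [-1, 0, 0, 0, 0]]
  ]
}}

```text
time_s: 4.88
tcp_pos: [0.5089, -0.0985, 0.134]
eef_rot: [180.0, -0.2, -167.3]
contact_force: [-0.4, 0.8, -0.0]
gripper_width: 0.0001
gripper_force: 0.0
```

>>> {"api": "jog_arm", "payload": {
  "deltas": [
    [[-1, -1.94, -0.48, 0, 0], [-1, -1.94, -0.48, 0, 0], [-1, -1.94, -0.48, 0, 0], [-1, -1.94, -0.48, 0, 0], [-1, -1.94, -0.48, -0.8, 0], [-1, -1.94, -0.48, -0.8, 0], [-1, -0.5, -0.12, -0.7, 0], [-1, 0, 0, 0, 0]]
  ]
}}

```text
time_s: 5.88
tcp_pos: [0.3899, -0.1282, 0.1124]
eef_rot: [-180.0, 0.0, -167.2]
contact_force: [0.2, -0.7, 0.2]
gripper_width: 0.0005
gripper_force: 0.0
```

>>> {"api": "jog_arm", "payload": {
  "deltas": [
    [[0, 0, 0, 5, 0], [0, 0, 0, 6, 0], [0, 0, 0, 6, 0], [0, 0, 0, 6, 0], [0, 0, 0, 0, 0]]
  ]
}}

```text
time_s: 6.5
tcp_pos: [0.3929, -0.1283, 0.3477]
eef_rot: [-179.9, 0.5, -167.2]
contact_force: [0.0, 1.1, -1.8]
gripper_width: 0.0423
gripper_force: 0.0
```

```bash
python3 - <<'E'
from h import *
c=r.camera_info("wrist");b=r.capture("wrist");a=r.capture("top");s=r.capture("scene")
import pickle;pickle.dump(c,open("w2.pkl","wb"))
cv2.imwrite("pics/w2.png",b);cv2.imwrite("pics/top2.png",a)
x=cv2.resize(s[140:260,190:340],None,fx=2.6,fy=2.6)
y=np.zeros((384,800,3),np.uint8);y[:,:410]=b[:,60:470];y[:312,410:800]=x
cv2.imwrite("pics/j2.png",y)
E
```

```text
(no output)
```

View pics/j2.png

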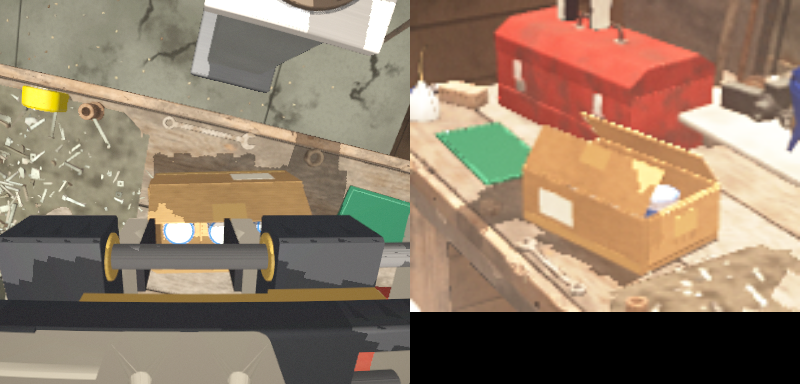

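The left part of the joint picture shows the near side of the carton at rows 172–222. On the right (scene crop), both flaps look as if they may still stand up: the far flap edge runs (590,115)–(718,185) and the near flap's left corner is at (540,125). I'll check the angles numerically.

```bash
python3 - <<'E'
from h import *
yaw=.235;C=np.array([.497,-.04,0]);ex=np.array([np.cos(yaw),np.sin(yaw),0]);ey=np.array([-ex[1],ex[0],0])
def cut(u,v,y):
    o,d=ray("scene",u,v);t=(y-(o-C)@ey)/(d@ey);p=o+t*d
    return np.round([(p-C)@ex,p[2]],3)
f=lambda X,Y:(190+(X-410)/2.6,140+Y/2.6)
for n,X,Y,y in(("far R",718,185,-.122),("far L",590,115,.122),("near L",540,125,.122),("nearhingeL",525,180,.122),("near R?",665,165,-.122),("near R?2",640,210,-.122)):
    print(n,cut(*f(X,Y),y))
for th in(.9,1.57,2.4,3.04):
  for s in(1,-1):
    print(th,s,[np.round((np.array(proj("scene",C+s*(.08-.07*np.cos(th))*ex+e*ey+np.array([0,0,.087+.07*np.sin(th)])))-[190,140])*2.6+[410,0]) for e in(.122,-.122)])
E
```

```text
far R [0.084 0.084]
far L [0.061 0.131]
near L [-0.043  0.142]
nearhingeL [-0.075  0.062]
near R? [-0.031  0.15 ]
near R?2 [-0.078  0.099]
0.9 1 [array([579., 112.]), array([698., 157.])]
0.9 -1 [array([543., 124.]), array([662., 172.])]
1.57 1 [array([599.,  96.]), array([718., 139.])]
1.57 -1 [array([521., 122.]), array([640., 171.])]
2.4 1 [array([622., 102.]), array([741., 144.])]
2.4 -1 [array([494., 146.]), array([612., 198.])]
3.04 1 [array([630., 122.]), array([747., 166.])]
3.04 -1 [array([485., 174.]), array([602., 230.])]
```

```bash
python3 - <<'E'
from h import *
a=cv2.imread("pics/sc1.png");b=r.capture("scene");cv2.imwrite("pics/sc2.png",b)
k=lambda i:cv2.resize(i[175:255,220:320],None,fx=4,fy=4,interpolation=2)
cv2.imwrite("pics/j3.png",np.hstack([k(a),k(b)]))
print(cv2.absdiff(a,b)[175:255,220:320].mean(), r.get_state()["time_s"])
E
```

```text
12.506625 6.7
```

View pics/j3.png

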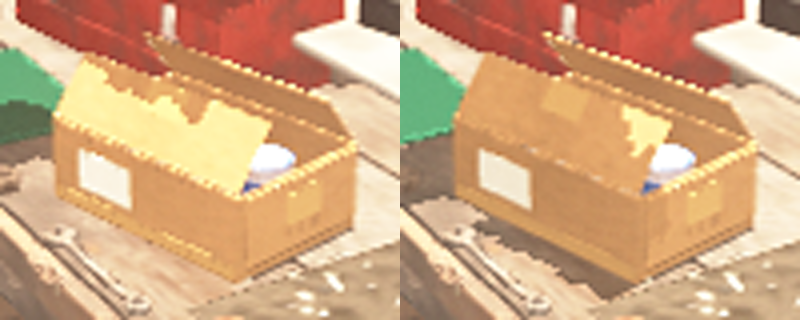

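The crops before (left) and after (right) show the same flap angles, so neither flap moved. I'll check the tip calibration, then push again and look while in contact.

```bash
python3 - <<'E'
from h import *
print(r.tip_extent)
p=np.array([.444,-.029,.366])
for d in(0,-.019):print(proj("scene",p+[0,0,d]))
s=cv2.imread("pics/sc1.png");print(s[115:150:2,256].tolist(),'\n',s[115:150:2,268].tolist())
E
```

```text
0.019
(np.float64(255.75241708503188), np.float64(137.09021266673346))
(np.float64(255.7885973633673), np.float64(142.2888905752065))
[[88, 124, 161], [136, 156, 173], [181, 210, 228], [179, 206, 227], [180, 208, 228], [182, 208, 229], [182, 209, 231], [183, 210, 231], [179, 206, 228], [186, 213, 234], [90, 109, 138], [66, 85, 120], [66, 85, 119], [59, 74, 105], [64, 85, 119], [73, 88, 118], [74, 91, 220], [109, 132, 236]] 
 [[181, 207, 229], [166, 190, 212], [198, 226, 241], [60, 80, 112], [69, 91, 123], [72, 94, 127], [69, 91, 124], [68, 88, 124], [69, 89, 125], [69, 91, 126], [68, 90, 125], [68, 90, 124], [59, 76, 106], [67, 87, 123], [64, 83, 119], [66, 85, 123], [67, 86, 123], [85, 105, 155]]
```

>>> {"api": "jog_arm", "payload": {
  "deltas": [
    [[-1, 6, 1, 0, 0], [-1, 5, 1, 0, 0], [-1, 0, 0, -5, 0], [-1, 0, 0, -5, 0], [-1, 0, 0, -5, 0], [-1, 0, 0, -5, 0], [-1, 0, 0, -2, 0], [-1, 0, 0, 0, 0]]
  ]
}}

```text
time_s: 7.7
tcp_pos: [0.4982, -0.1084, 0.1199]
eef_rot: [180.0, -0.3, -167.2]
contact_force: [-0.3, 0.5, -0.6]
gripper_width: 0.0006
gripper_force: 0.0
```

>>> {"api": "jog_arm", "payload": {
  "deltas": [
    [[-1, -1.94, -0.48, 0, 0], [-1, -1.94, -0.48, 0, 0], [-1, -1.94, -0.48, 0, 0], [-1, -1.94, -0.48, 0, 0], [-1, 0, 0, 0, 0]]
  ]
}}

```text
time_s: 8.32
tcp_pos: [0.4207, -0.1277, 0.1229]
eef_rot: [180.0, 0.0, -167.3]
contact_force: [0.8, 0.4, 0.3]
gripper_width: 0.0005
gripper_force: 0.0
```

```bash
python3 - <<'E'
from h import *
print(r.get_state()["contact_force"],r.get_state()["tcp_pos"])
a=cv2.imread("pics/sc1.png");b=r.capture("scene");cv2.imwrite("pics/sc3.png",b);w=r.capture("wrist");cv2.imwrite("pics/w3.png",w)
y=np.zeros((384,800,3),np.uint8);y[:,:400]=w[:,50:450]
y[:320,400:]=cv2.resize(b[175:255,220:320],None,fx=4,fy=4,interpolation=2)
cv2.imwrite("pics/j4.png",y)
E
```

```text
[0.75824667 0.36378217 0.33156746] [ 0.42067572 -0.12771842  0.12289871]
```

View pics/j4.png

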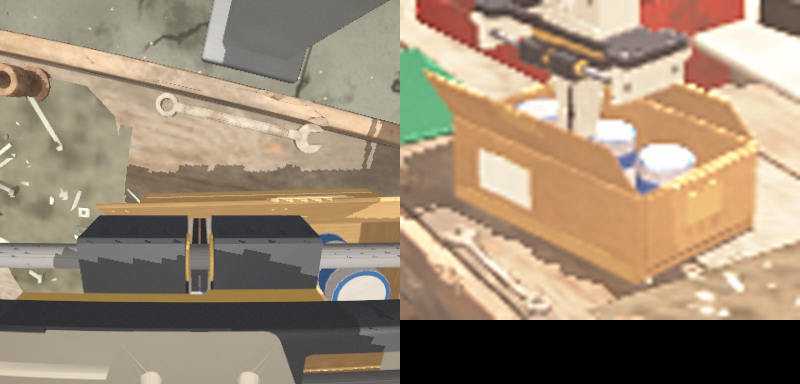

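The flap follows the finger while in contact: its left corner is now at crop (428,73), tilted outwards. I'll measure the angle, then lift and see whether it stays.

```bash
cat >> h.py <<'E'
yaw=.235;C=np.array([.497,-.04,0]);ex=np.array([np.cos(yaw),np.sin(yaw),0]);ey=np.array([-ex[1],ex[0],0])
def cf(p): d=np.array(p)-C; return np.round([d@ex,d@ey,d[2]],4)
def cut(u,v,y,cam="scene"):
    o,d=ray(cam,u,v);t=(y-(o-C)@ey)/(d@ey);p=o+t*d
    return np.round([(p-C)@ex,p[2]],3)
def flaps(img):
    # cardboard mask samples along near-left flap side / far-left side for angle guesses
    h=cv2.cvtColor(img,cv2.COLOR_BGR2HSV);m=cv2.inRange(h,(8,70,60),(28,255,255))
    for n,s in(("near",-1),("far",1)):
        o=""
        for th in np.arange(.7,3.4,.15):
            k=[]
            for e in(.105,-.105):
              for L in(.045,.062):
                u,v=proj("scene",C+s*(.08-L*np.cos(th))*ex+e*ey+np.array([0,0,.087+L*np.sin(th)]))
                k.append(str(int(m[int(round(v)),int(round(u))]>0)))
            o+=" %.2f:%s"%(th,"".join(k))
        print(n,o)
E
python3 - <<'E'
from h import *
print(cf(r.get_state()["tcp_pos"]),cut(227,193,.122))
print("tip expected",proj("scene",r.get_state()["tcp_pos"]-np.array([0,0,.019])),"seen 264,209")
for f in("sc1","sc2","sc3"): print(f);flaps(cv2.imread(f"pics/{f}.png"))
E
```

```text
[-0.0928 -0.0677  0.1229] [-0.108  0.14 ]
tip expected (np.float64(264.67179265863314), np.float64(215.8490366946359)) seen 264,209
sc1
near  0.70:1111 0.85:1111 1.00:1111 1.15:1111 1.30:1011 1.45:0011 1.60:0011 1.75:0011 1.90:0011 2.05:0011 2.20:0011 2.35:0011 2.50:0011 2.65:0011 2.80:0011 2.95:0011 3.10:0011 3.25:0111 3.40:1111
far  0.70:0011 0.85:1111 1.00:1111 1.15:1111 1.30:1101 1.45:0001 1.60:0001 1.75:0001 1.90:0001 2.05:0000 2.20:0000 2.35:0000 2.50:0001 2.65:0001 2.80:0000 2.95:1000 3.10:1000 3.25:1110 3.40:1111
sc2
near  0.70:1111 0.85:1111 1.00:1111 1.15:1111 1.30:1011 1.45:0011 1.60:0011 1.75:0011 1.90:0011 2.05:0011 2.20:0011 2.35:0011 2.50:0011 2.65:0011 2.80:0011 2.95:0011 3.10:0011 3.25:0111 3.40:1111
far  0.70:0011 0.85:1111 1.00:1011 1.15:1011 1.30:1100 1.45:0001 1.60:0001 1.75:0001 1.90:0000 2.05:0000 2.20:0000 2.35:0000 2.50:0001 2.65:0001 2.80:0000 2.95:0000 3.10:1000 3.25:1110 3.40:1111
sc3
near  0.70:0001 0.85:0001 1.00:0011 1.15:0001 1.30:0001 1.45:0000 1.60:0000 1.75:0000 1.90:1010 2.05:1111 2.20:1111 2.35:0011 2.50:0011 2.65:0011 2.80:0011 2.95:0011 3.10:0011 3.25:0111 3.40:0111
far  0.70:0111 0.85:0111 1.00:0111 1.15:1010 1.30:0000 1.45:0001 1.60:0001 1.75:0001 1.90:0000 2.05:0000 2.20:0000 2.35:0000 2.50:0001 2.65:0001 2.80:0000 2.95:0000 3.10:0000 3.25:0010 3.40:0011
```

>>> {"api": "jog_arm", "payload": {
  "deltas": [
    [[-1, -1.0, -0.24, -0.4, 0], [-1, -1.0, -0.24, -0.5, 0], [-1, -0.5, -0.12, -0.5, 0], [-1, 0, 0, -0.5, 0], [-1, 0, 0, 0, 0]]
  ]
}}

```text
time_s: 9.05
tcp_pos: [0.3973, -0.1333, 0.103]
eef_rot: [180.0, -0.1, -167.2]
contact_force: [0.5, 0.5, -0.0]
gripper_width: 0.0003
gripper_force: 0.0
```

```bash
python3 - <<'E'
from h import *
print(cf(r.get_state()["tcp_pos"]))
b=r.capture("scene");cv2.imwrite("pics/sc4.png",b);flaps(b)
E
```

```text
[-0.1187 -0.0676  0.103 ]
near  0.70:0001 0.85:0001 1.00:0011 1.15:0001 1.30:0001 1.45:0000 1.60:0000 1.75:0000 1.90:0000 2.05:0000 2.20:0000 2.35:0000 2.50:0011 2.65:0011 2.80:1011 2.95:0011 3.10:0011 3.25:0111 3.40:0111
far  0.70:0011 0.85:0011 1.00:0011 1.15:0011 1.30:0000 1.45:0001 1.60:0001 1.75:0001 1.90:0000 2.05:0000 2.20:0000 2.35:0000 2.50:0001 2.65:0001 2.80:0000 2.95:0000 3.10:0000 3.25:0010 3.40:0011
```

>>> {"api": "jog_arm", "payload": {
  "deltas": [
    [[-1, 0, 0, 2, 0], [-1, 0, 0, 5, 0], [-1, 0, 0, 6, 0], [-1, 0, 0, 0, 0]]
  ]
}}

```text
time_s: 9.6
tcp_pos: [0.4005, -0.1334, 0.2382]
eef_rot: [-179.9, 0.5, -167.2]
contact_force: [-0.4, 0.0, -1.8]
gripper_width: 0.0005
gripper_force: 0.0
```

```bash
python3 - <<'E'
from h import *
p=r.get_state()["tcp_pos"];print(p,cf(p))
b=r.capture("scene");cv2.imwrite("pics/sc5.png",b);flaps(b)
# lowest bright gripper pixel below the TCP projection
u,v=proj("scene",p);print(u,v,proj("scene",p-np.array([0,0,.019])))
for du in(-6,-3,0,3,6,9):print(du,[int(x) for x in b[int(v)-16:int(v)+14:2,int(u)+du].mean(1)])
E
```

```text
[ 0.40046953 -0.13337943  0.23821958] [-0.1156 -0.0683  0.2382]
near  0.70:0001 0.85:0001 1.00:0011 1.15:0001 1.30:0001 1.45:0000 1.60:0000 1.75:0000 1.90:0000 2.05:0000 2.20:0000 2.35:0000 2.50:0011 2.65:0010 2.80:1011 2.95:0011 3.10:0011 3.25:0111 3.40:1111
far  0.70:0011 0.85:1111 1.00:1011 1.15:1010 1.30:1100 1.45:0001 1.60:0001 1.75:0001 1.90:0000 2.05:0000 2.20:0000 2.35:0000 2.50:0001 2.65:0001 2.80:0000 2.95:0000 3.10:1000 3.25:1110 3.40:1111
260.0448071472471 182.11419902953165 (np.float64(260.0597951566066), np.float64(187.32687549539864))
-6 [212, 212, 211, 139, 145, 145, 114, 109, 109, 110, 119, 110, 113, 112, 106]
-3 [185, 123, 122, 137, 123, 121, 124, 114, 104, 166, 139, 123, 108, 105, 103]
0 [206, 206, 206, 210, 212, 209, 210, 169, 171, 238, 133, 137, 141, 110, 167]
3 [206, 206, 207, 208, 208, 212, 219, 184, 171, 188, 136, 140, 141, 138, 155]
6 [201, 202, 152, 101, 101, 102, 116, 121, 124, 120, 113, 138, 138, 141, 209]
9 [218, 196, 157, 123, 110, 109, 110, 114, 114, 116, 113, 173, 134, 139, 137]
```

The near flap now stays at about 2.8 rad. The finger ends sit higher than I assumed, so on the first pass they skimmed over the edges. I'll repeat the far flap lower.

>>> {"api": "jog_arm", "payload": {
  "deltas": [
    [[-1, 4, 2.4, 0, 0], [-1, 4, 2.4, 0, 0], [-1, 2.4, 1.6, 0, 0], [-1, 0, 0, -5, 0], [-1, 0, 0, -5, 0], [-1, 0, 0, -2.3, 0], [-1, 0, 0, 0, 0]]
  ]
}}

```text
time_s: 10.52
tcp_pos: [0.4995, -0.0696, 0.1078]
eef_rot: [180.0, -0.3, -167.2]
contact_force: [-0.2, -0.4, -0.1]
gripper_width: 0.0005
gripper_force: 0.0
```

>>> {"api": "jog_arm", "payload": {
  "deltas": [
    [[-1, 1.94, 0.48, 0, 0], [-1, 1.94, 0.48, 0, 0], [-1, 1.94, 0.48, 0, 0], [-1, 1.94, 0.48, 0, 0], [-1, 1.94, 0.48, 0, 0], [-1, 1.94, 0.48, -0.6, 0], [-1, 1, 0.24, -0.6, 0], [-1, 0, 0, -0.3, 0]]
  ]
}}

```text
time_s: 11.52
tcp_pos: [0.6282, -0.038, 0.0947]
eef_rot: [180.0, -0.0, -167.2]
contact_force: [-0.8, 0.0, 1.1]
gripper_width: 0.0007
gripper_force: 0.2
```

>>> {"api": "jog_arm", "payload": {
  "deltas": [
    [[-1, 0, 0, 0, 0], [-1, 0, 0, 2, 0], [-1, 0, 0, 5, 0], [-1, 0, 0, 6, 0], [0.6, -4, -1, 4, 0], [0.6, -4, -1, 2, 0], [0.6, -4, -1, 0, 0], [0.6, 0, 0, 0, 0]]
  ]
}}

```text
time_s: 12.52
tcp_pos: [0.5055, -0.0688, 0.2871]
eef_rot: [180.0, 0.2, -167.3]
contact_force: [0.1, 0.3, -0.5]
gripper_width: 0.0349
gripper_force: 0.0
```

```bash
python3 - <<'E'
from h import *
p=r.get_state()["tcp_pos"];print(p,cf(p))
b=r.capture("scene");cv2.imwrite("pics/sc6.png",b);flaps(b)
t=r.capture("top");cv2.imwrite("pics/top6.png",t)
c=r.camera_info("wrist");w=r.capture("wrist");cv2.imwrite("pics/w6.png",w)
E
```

```text
[ 0.50545738 -0.06876859  0.28711061] [ 0.0015 -0.0299  0.2871]
near  0.70:0001 0.85:0011 1.00:0011 1.15:0001 1.30:0001 1.45:0000 1.60:0000 1.75:0000 1.90:0000 2.05:0000 2.20:0000 2.35:0000 2.50:0000 2.65:0000 2.80:1011 2.95:0011 3.10:0011 3.25:0111 3.40:1111
far  0.70:0000 0.85:0000 1.00:1000 1.15:1100 1.30:1100 1.45:0000 1.60:0001 1.75:0001 1.90:0001 2.05:0000 2.20:0000 2.35:0000 2.50:0001 2.65:0001 2.80:0000 2.95:0000 3.10:0000 3.25:1010 3.40:1111
```

```bash
python3 - <<'E'
from h import *
b=cv2.imread("pics/sc6.png");w=cv2.imread("pics/w6.png");t=cv2.imread("pics/top6.png")
y=np.zeros((560,800,3),np.uint8);y[:320,:400]=cv2.resize(b[175:255,220:320],None,fx=4,fy=4,interpolation=2)
y[:320,400:]=cv2.resize(t[160:240,245:345],None,fx=4,fy=4,interpolation=2)
y[320:560,:320]=cv2.resize(w,(320,240))
cv2.imwrite("pics/j5.png",y)
h=cv2.cvtColor(t,cv2.COLOR_BGR2HSV);m=cv2.inRange(h,(0,0,170),(180,60,255));m[:163]=0;m[205:]=0;m[:,:255]=0;m[:,335:]=0
n,l,s,c=cv2.connectedComponentsWithStats(m)
for k in range(1,n):
    if s[k,4]>20:
        p=onplane("top",s[k,0]+s[k,2]/2-.5,s[k,1]+s[k,3]/2-.5,.084);print(s[k],p,cf(p))
E
```

```text
[311 165  15  16 159] [ 0.51919468 -0.12263862  0.084     ] [ 0.0023 -0.0855  0.084 ]
[331 165   4   9  24] [ 0.53094241 -0.17108153  0.084     ] [ 0.0025 -0.1354  0.084 ]
[289 171  14  15 156] [ 0.50080034 -0.04775033  0.084     ] [ 0.0019 -0.0084  0.084 ]
```

View pics/j5.png

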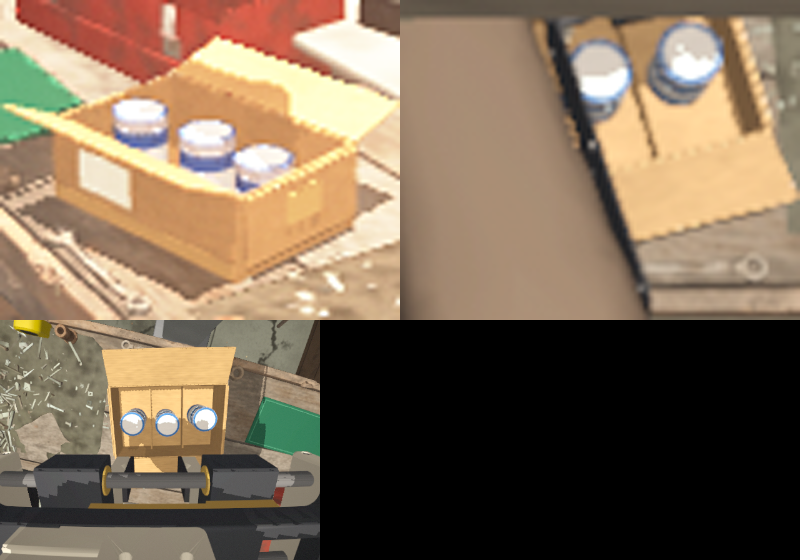

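Both flaps are folded out. The near edge runs along the lower left, the far flap's corners are at (218,38) and (398,100), and all three tins are in their cells. Next I'll refine the tin positions from this wrist view.

```bash
python3 - <<'E'
from h import *
print("far",cut(319.5,200,-.122),cut(274.5,184.5,.122))
c=r.camera_info("wrist");w=cv2.imread("pics/w6.png");h=cv2.cvtColor(w,cv2.COLOR_BGR2HSV)
m=cv2.inRange(h,(0,0,110),(180,75,255));m[:135]=0;m[205:]=0;m[:,:188]=0;m[:,355:]=0
m=cv2.morphologyEx(m,cv2.MORPH_OPEN,np.ones((5,5)))
n,l,s,ce=cv2.connectedComponentsWithStats(m)
for k in range(1,n):
    if s[k,4]>100:
        p=onplane(c,*ce[k],.084);print(s[k],ce[k],p[:2],cf(p))
E
```

```text
far [0.148 0.11 ] [0.15  0.105]
[256 143  17   8 105] [263.66666667 146.14285714] [ 0.47658606 -0.05466787] [-0.0233 -0.0095  0.084 ]
[312 143  33  33 865] [327.81387283 158.93872832] [0.47389565 0.03471651] [-0.0051  0.078   0.084 ]
[195 151  33  32 850] [211.09764706 166.25882353] [ 0.51915521 -0.11837153] [ 0.0033 -0.0814  0.084 ]
[252 152  33  32 853] [267.59671747 167.51113716] [ 0.50374952 -0.04256851] [ 0.006  -0.0041  0.084 ]
```

```bash
python3 - <<'E'
from h import *
print(r.get_state()["joints"])
print([onplane("scene",u,v,0)[:2] for u,v in((224.6,181.5),(236,188),(259,190))])
E
```

```text
[ 1.43425495e+01  2.74816238e+00 -1.29961852e+01  1.40197554e-03
 -7.42091033e+01 -9.15762596e+01]
[array([0.56547741, 0.50840809]), array([0.57452172, 0.39947805]), array([0.65748408, 0.32034837])]
```

>>> {"api": "jog_arm", "payload": {
  "deltas": [
    [[1, -0.5, 2, 0, 0.175], [1, -0.5, 2, 0, 0.175], [1, -0.5, 2, 0, 0.175], [1, -0.5, 2, 0, 0.175], [1, -0.5, 1.5, 0, 0.175], [1, -0.5, 0.9, 0, 0.175], [1, 0, 0, 0, 0.175], [1, 0, 0, 0, 0.175]]
  ],
  "force": 30
}}

```text
time_s: 13.68
tcp_pos: [0.4785, 0.0365, 0.2848]
eef_rot: [179.9, -0.0, -86.7]
contact_force: [-0.6, -0.0, -0.6]
gripper_width: 0.0879
gripper_force: 0.0
```

>>> {"api": "jog_arm", "payload": {
  "deltas": [
    [[1, 0, 0, 0, 0.17], [1, 0, 0, -4, 0], [1, 0, 0, -4, 0], [1, 0, 0, -4, 0], [1, 0, 0, 0, 0]]
  ]
}}

```text
time_s: 14.3
tcp_pos: [0.4764, 0.0353, 0.1626]
eef_rot: [179.6, -0.1, -77.3]
contact_force: [-0.2, 1.2, 0.6]
gripper_width: 0.0873
gripper_force: 0.0
```

>>> {"api": "jog_arm", "payload": {
  "deltas": [
    [[1, 0, 0, -4, 0], [1, 0, 0, -3, 0], [1, 0, 0, -2, 0], [1, 0, 0, 0, 0]]
  ]
}}

```text
time_s: 14.8
tcp_pos: [0.4784, 0.036, 0.0756]
eef_rot: [179.9, -0.0, -77.3]
contact_force: [0.3, 0.5, 0.2]
gripper_width: 0.0874
gripper_force: 0.0
```

>>> {"api": "jog_arm", "payload": {
  "deltas": [
    [[1, 0, 0, -0.7, 0], [1, 0, 0, -0.7, 0], [1, 0, 0, 0, 0]]
  ]
}}

```text
time_s: 15.18
tcp_pos: [0.4778, 0.0359, 0.0614]
eef_rot: [180.0, -0.0, -77.3]
contact_force: [-0.3, -0.5, -0.6]
gripper_width: 0.0878
gripper_force: 0.0
```

>>> {"api": "jog_arm", "payload": {
  "deltas": [
    [[0, 0, 0, 0, 0], [0, 0, 0, 0, 0], [-0.5, 0, 0, 0, 0], [-0.5, 0, 0, 0, 0], [-0.5, 0, 0, 0, 0], [-0.5, 0, 0, 0, 0]]
  ]
}}

```text
time_s: 15.92
tcp_pos: [0.4765, 0.0352, 0.0612]
eef_rot: [179.8, -0.0, -77.3]
contact_force: [-5.2, 0.1, 5.0]
gripper_width: 0.0533
gripper_force: 30.0
```

>>> {"api": "jog_arm", "payload": {
  "deltas": [
    [[-0.5, 0, 0, 1, 0], [-0.5, 0, 0, 2, 0], [-0.5, 0, 0, 3, 0], [-0.5, 0, 0, 4, 0], [-0.5, 0, 0, 3, 0], [-0.5, 0, 0, 1, 0], [-0.5, 0, 0, 0, 0], [-0.5, 0, 0, 0, 0]]
  ]
}}

```text
time_s: 16.92
tcp_pos: [0.477, 0.0357, 0.1999]
eef_rot: [179.9, -0.0, -77.3]
contact_force: [-0.5, 1.0, -7.9]
gripper_width: 0.0532
gripper_force: 29.9
```

>>> {"api": "jog_arm", "payload": {
  "deltas": [
    [[-0.5, 0, 0, 0, 0], [-0.5, 0, 0, 0, 0]]
  ]
}}

```text
time_s: 17.18
tcp_pos: [0.4776, 0.0358, 0.2007]
eef_rot: [179.9, -0.0, -77.3]
contact_force: [0.6, -0.2, -6.3]
gripper_width: 0.0533
gripper_force: 29.9
```

>>> {"api": "jog_arm", "payload": {
  "deltas": [
    [[-0.5, 0, 0, 0, 0]]
  ]
}}

```text
time_s: 17.3
tcp_pos: [0.4778, 0.0359, 0.2011]
eef_rot: [180.0, -0.0, -77.3]
contact_force: [-0.1, 0.2, -6.4]
gripper_width: 0.0532
gripper_force: 29.9
```

About 6.4 N, above the 4.4 N limit for a light tin, so this is the heaviest. I'll put it back in its cell for now.

>>> {"api": "jog_arm", "payload": {
  "deltas": [
    [[-0.5, 0, 0, -3, 0], [-0.5, 0, 0, -4, 0], [-0.5, 0, 0, -3, 0], [-0.5, 0, 0, -2, 0], [-0.5, 0, 0, -1, 0], [-0.5, 0, 0, -0.5, 0], [-0.5, 0, 0, -0.3, 0], [-0.5, 0, 0, 0, 0]]
  ]
}}

```text
time_s: 18.3
tcp_pos: [0.4782, 0.036, 0.0639]
eef_rot: [-180.0, 0.0, -77.3]
contact_force: [-0.5, -0.7, -6.3]
gripper_width: 0.0532
gripper_force: 29.9
```

>>> {"api": "jog_arm", "payload": {
  "deltas": [
    [[-0.5, 0, 0, -0.1, 0], [-0.5, 0, 0, 0, 0]]
  ]
}}

```text
time_s: 18.55
tcp_pos: [0.4781, 0.036, 0.0627]
eef_rot: [-180.0, 0.0, -77.3]
contact_force: [0.4, 0.8, -5.9]
gripper_width: 0.0531
gripper_force: 29.9
```

>>> {"api": "jog_arm", "payload": {
  "deltas": [
    [[-0.5, 0, 0, -0.1, 0], [-0.5, 0, 0, -0.1, 0], [-0.5, 0, 0, 0, 0]]
  ]
}}

```text
time_s: 18.92
tcp_pos: [0.4781, 0.0359, 0.0611]
eef_rot: [-180.0, -0.0, -77.3]
contact_force: [-2.8, -0.5, 4.0]
gripper_width: 0.0532
gripper_force: 30.0
```

>>> {"api": "jog_arm", "payload": {
  "deltas": [
    [[1, 0, 0, 0, 0], [1, 0, 0, 0, 0], [1, 0, 0, 0, 0], [1, 0, 0, 4, 0], [1, 0, 0, 4, 0], [1, 1.2, -4, 0, 0], [1, 1.3, -4, 0, 0], [1, 0, 0, 0, 0]]
  ]
}}

```text
time_s: 19.92
tcp_pos: [0.5035, -0.0459, 0.1404]
eef_rot: [-180.0, -0.0, -77.4]
contact_force: [0.2, -1.0, -0.4]
gripper_width: 0.0877
gripper_force: 0.0
```

>>> {"api": "jog_arm", "payload": {
  "deltas": [
    [[1, 0, 0, -3, 0], [1, 0, 0, -3, 0], [1, 0, 0, -2, 0], [1, 0, 0, 0, 0], [0, 0, 0, 0, 0], [0, 0, 0, 0, 0], [-0.5, 0, 0, 0, 0], [-0.5, 0, 0, 0, 0]]
  ]
}}

```text
time_s: 20.92
tcp_pos: [0.5032, -0.044, 0.0609]
eef_rot: [-179.9, 0.0, -77.3]
contact_force: [0.5, 0.5, -0.1]
gripper_width: 0.0533
gripper_force: 28.8
```

>>> {"api": "jog_arm", "payload": {
  "deltas": [
    [[-0.5, 0, 0, 0, 0], [-0.5, 0, 0, 0, 0]]
  ]
}}

```text
time_s: 21.18
tcp_pos: [0.5033, -0.0441, 0.0608]
eef_rot: [-180.0, -0.0, -77.3]
contact_force: [0.4, 0.5, 4.9]
gripper_width: 0.0536
gripper_force: 30.0
```

>>> {"api": "jog_arm", "payload": {
  "deltas": [
    [[-0.5, 0, 0, 1, 0], [-0.5, 0, 0, 3, 0], [-0.5, 0, 0, 4, 0], [-0.5, 0, 0, 4, 0], [-0.5, 0, 0, 2, 0], [-0.5, 0, 0, 0, 0], [-0.5, 0, 0, 0, 0], [-0.5, 0, 0, 0, 0]]
  ]
}}

```text
time_s: 22.18
tcp_pos: [0.5021, -0.0442, 0.1991]
eef_rot: [179.9, 0.0, -77.3]
contact_force: [0.1, -0.3, -2.7]
gripper_width: 0.0535
gripper_force: 30.0
```

>>> {"api": "jog_arm", "payload": {
  "deltas": [
    [[-0.5, 0, 0, 0, 0], [-0.5, -0.5, 3, 0, 0]]
  ]
}}

```text
time_s: 22.42
tcp_pos: [0.4978, -0.0148, 0.1997]
eef_rot: [179.9, -0.0, -77.4]
contact_force: [0.1, 0.5, -1.5]
gripper_width: 0.0531
gripper_force: 30.0
```

>>> {"api": "jog_arm", "payload": {
  "deltas": [
    [[-0.5, -0.7, 4.5, 0, 0], [-0.5, -0.7, 5, 0, 0], [-0.5, -0.7, 5, 0, 0], [-0.5, -0.7, 5, 0, 0], [-0.5, -0.7, 5, 0, 0], [-0.5, -0.7, 5, 0, 0], [-0.5, -0.7, 5, 0, 0], [-0.5, -0.9, 4, 0, 0]]
  ]
}}

```text
time_s: 23.42
tcp_pos: [0.4394, 0.3728, 0.1998]
eef_rot: [180.0, -0.0, -77.2]
contact_force: [0.3, -0.4, -2.5]
gripper_width: 0.0528
gripper_force: 30.0
```

>>> {"api": "jog_arm", "payload": {
  "deltas": [
    [[-0.5, 0, 0, 0, 0], [-0.5, 0, 0, -3, 0], [-0.5, 0, 0, -4, 0], [-0.5, 0, 0, -3, 0], [-0.5, 0, 0, -2, 0], [-0.5, 0, 0, -1, 0], [-0.5, 0, 0, 0, 0]]
  ]
}}

```text
time_s: 24.3
tcp_pos: [0.4399, 0.3703, 0.07]
eef_rot: [179.9, -0.1, -77.3]
contact_force: [-0.4, 0.7, -1.9]
gripper_width: 0.053
gripper_force: 30.0
```

>>> {"api": "jog_arm", "payload": {
  "deltas": [
    [[-0.5, 0, 0, -0.4, 0], [-0.5, 0, 0, -0.3, 0], [-0.5, 0, 0, -0.1, 0], [-0.5, 0, 0, -0.1, 0], [-0.5, 0, 0, 0, 0], [-0.5, 0, 0, 0, 0]]
  ]
}}

```text
time_s: 25.05
tcp_pos: [0.44, 0.371, 0.0616]
eef_rot: [-180.0, 0.0, -77.3]
contact_force: [-0.3, -0.2, -2.3]
gripper_width: 0.0533
gripper_force: 30.0
```

>>> {"api": "jog_arm", "payload": {
  "deltas": [
    [[-0.5, 0, 0, -0.1, 0], [-0.5, 0, 0, -0.1, 0], [-0.5, 0, 0, 0, 0]]
  ]
}}

```text
time_s: 25.42
tcp_pos: [0.4402, 0.3712, 0.0608]
eef_rot: [-179.9, 0.0, -77.2]
contact_force: [-2.6, -1.7, 9.4]
gripper_width: 0.053
gripper_force: 30.0
```

>>> {"api": "jog_arm", "payload": {
  "deltas": [
    [[1, 0, 0, 0, 0], [1, 0, 0, 0, 0], [1, 0, 0, 0, 0], [1, 0, 0, 3, 0], [1, 0, 0, 5, 0], [1, 0, 0, 5, 0], [1, 1, -5, 0, 0], [1, 1, -6, 0, 0]]
  ]
}}

```text
time_s: 26.42
tcp_pos: [0.4601, 0.2606, 0.1899]
eef_rot: [-179.9, 0.0, -77.2]
contact_force: [1.1, -0.1, -0.3]
gripper_width: 0.0874
gripper_force: 0.0
```

>>> {"api": "jog_arm", "payload": {
  "deltas": [
    [[1, 1, -6, 0, 0], [1, 1, -6, 0, 0], [1, 1, -6, 0, 0], [1, 1, -6, 0, 0], [1, 1, -6, 0, 0], [1, 0.5, -5, 0, 0], [1, 0.4, -2.9, 0, 0], [1, 0, 0, 0, 0]]
  ]
}}

```text
time_s: 27.42
tcp_pos: [0.5188, -0.12, 0.189]
eef_rot: [180.0, -0.0, -77.5]
contact_force: [-1.3, 0.6, -0.6]
gripper_width: 0.0875
gripper_force: 0.0
```

>>> {"api": "jog_arm", "payload": {
  "deltas": [
    [[1, 0, 0, -4, 0], [1, 0, 0, -4, 0], [1, 0, 0, -3, 0], [1, 0, 0, -1.8, 0], [1, 0, 0, 0, 0], [0, 0, 0, 0, 0], [0, 0, 0, 0, 0], [-0.5, 0, 0, 0, 0]]
  ]
}}

```text
time_s: 28.42
tcp_pos: [0.5194, -0.118, 0.0622]
eef_rot: [-179.9, -0.0, -77.3]
contact_force: [0.5, -0.2, -0.1]
gripper_width: 0.0635
gripper_force: 0.0
```

>>> {"api": "jog_arm", "payload": {
  "deltas": [
    [[-0.5, 0, 0, 0, 0], [-0.5, 0, 0, 0, 0], [-0.5, 0, 0, 0, 0]]
  ]
}}

```text
time_s: 28.8
tcp_pos: [0.5191, -0.1182, 0.0619]
eef_rot: [-180.0, -0.0, -77.3]
contact_force: [-1.5, 0.3, 5.3]
gripper_width: 0.0533
gripper_force: 30.0
```

>>> {"api": "jog_arm", "payload": {
  "deltas": [
    [[-0.5, 0, 0, 1, 0], [-0.5, 0, 0, 3, 0], [-0.5, 0, 0, 4, 0], [-0.5, 0, 0, 4, 0], [-0.5, 0, 0, 2, 0], [-0.5, 0, 0, 0, 0], [-0.5, 0, 0, 0, 0], [-0.5, 0, 0, 0, 0]]
  ]
}}

```text
time_s: 29.8
tcp_pos: [0.5181, -0.1181, 0.2001]
eef_rot: [179.9, 0.0, -77.3]
contact_force: [0.6, 1.0, -2.5]
gripper_width: 0.0533
gripper_force: 30.0
```

>>> {"api": "jog_arm", "payload": {
  "deltas": [
    [[-0.5, 0, 0, 0, 0]]
  ]
}}

```text
time_s: 29.92
tcp_pos: [0.5185, -0.1181, 0.2005]
eef_rot: [179.9, 0.0, -77.3]
contact_force: [-0.3, -0.3, -1.4]
gripper_width: 0.0535
gripper_force: 30.0
```

>>> {"api": "jog_arm", "payload": {
  "deltas": [
    [[-0.5, -0.5, 3, 0, 0], [-0.5, -1, 5, 0, 0], [-0.5, -1, 5, 0, 0], [-0.5, -1.1, 5.5, 0, 0], [-0.5, -1.1, 5.5, 0, 0], [-0.5, -1.1, 5.5, 0, 0], [-0.5, -1, 5, 0, 0], [-0.5, -1, 4.3, 0, 0]]
  ]
}}

```text
time_s: 30.92
tcp_pos: [0.4402, 0.2717, 0.2011]
eef_rot: [180.0, -0.0, -77.2]
contact_force: [0.8, -0.2, -1.7]
gripper_width: 0.0534
gripper_force: 30.0
```

>>> {"api": "jog_arm", "payload": {
  "deltas": [
    [[-0.5, 0, 0, 0, 0], [-0.5, 0, 0, -3, 0], [-0.5, 0, 0, -4, 0], [-0.5, 0, 0, -3, 0], [-0.5, 0, 0, -2, 0], [-0.5, 0, 0, -1, 0], [-0.5, 0, 0, -0.4, 0], [-0.5, 0, 0, 0, 0]]
  ]
}}

```text
time_s: 31.92
tcp_pos: [0.4412, 0.27, 0.0678]
eef_rot: [-180.0, 0.0, -77.3]
contact_force: [0.1, 0.6, -2.1]
gripper_width: 0.0532
gripper_force: 30.0
```

>>> {"api": "jog_arm", "payload": {
  "deltas": [
    [[-0.5, 0, 0, -0.1, 0], [-0.5, 0, 0, -0.1, 0], [-0.5, 0, 0, 0, 0]]
  ]
}}

```text
time_s: 32.3
tcp_pos: [0.4409, 0.27, 0.0656]
eef_rot: [-180.0, 0.0, -77.3]
contact_force: [-0.1, 0.1, -2.6]
gripper_width: 0.0535
gripper_force: 30.0
```

>>> {"api": "jog_arm", "payload": {
  "deltas": [
    [[-0.5, 0, 0, -0.2, 0], [-0.5, 0, 0, -0.1, 0], [-0.5, 0, 0, -0.1, 0], [-0.5, 0, 0, 0, 0]]
  ]
}}

```text
time_s: 32.8
tcp_pos: [0.4409, 0.2699, 0.0619]
eef_rot: [-180.0, -0.0, -77.3]
contact_force: [-2.8, -0.5, 4.5]
gripper_width: 0.0535
gripper_force: 30.0
```

Now release, go back to the heavy tin at (0.478, 0.036), grip and lift it.

>>> {"api": "jog_arm", "payload": {
  "deltas": [
    [[1, 0, 0, 0, 0], [1, 0, 0, 0, 0], [1, 0, 0, 0, 0], [1, 0, 0, 3, 0], [1, 0, 0, 5, 0], [1, 0, 0, 5, 0], [1, 0.9, -5, 0, 0], [1, 0.9, -6, 0, 0]]
  ]
}}

```text
time_s: 33.8
tcp_pos: [0.4593, 0.1596, 0.1921]
eef_rot: [-179.9, 0.0, -77.2]
contact_force: [1.5, -1.2, 0.2]
gripper_width: 0.0878
gripper_force: 0.0
```

>>> {"api": "jog_arm", "payload": {
  "deltas": [
    [[1, 0.9, -6, 0, 0], [1, 1, -5, 0, 0], [1, 0, -1.4, 0, 0], [1, 0, 0, 0, 0], [1, 0, 0, -4, 0], [1, 0, 0, 0, 0]]
  ]
}}

```text
time_s: 34.55
tcp_pos: [0.476, 0.0361, 0.1494]
eef_rot: [179.7, -0.0, -77.2]
contact_force: [0.6, 0.9, 0.8]
gripper_width: 0.0876
gripper_force: 0.0
```

>>> {"api": "jog_arm", "payload": {
  "deltas": [
    [[1, 0.1, 0, -4, 0], [1, 0, 0, -3, 0], [1, 0, 0, -1.8, 0], [1, 0, 0, 0, 0], [0, 0, 0, 0, 0], [0, 0, 0, 0, 0], [-0.5, 0, 0, 0, 0], [-0.5, 0, 0, 0, 0]]
  ],
  "force": 40
}}

```text
time_s: 35.55
tcp_pos: [0.4779, 0.0354, 0.0636]
eef_rot: [179.9, -0.0, -77.3]
contact_force: [-4.2, -0.9, 4.4]
gripper_width: 0.0531
gripper_force: 27.5
```

>>> {"api": "jog_arm", "payload": {
  "deltas": [
    [[-0.5, 0, 0, 0, 0], [-0.5, 0, 0, 0, 0], [-0.5, 0, 0, 1, 0], [-0.5, 0, 0, 3, 0], [-0.5, 0, 0, 4, 0], [-0.5, 0, 0, 5, 0], [-0.5, 0, 0, 4, 0], [-0.5, 0, 0, 2.5, 0]]
  ]
}}

```text
time_s: 36.55
tcp_pos: [0.4791, 0.0361, 0.2607]
eef_rot: [-179.9, 0.1, -77.3]
contact_force: [-0.3, -0.2, -6.9]
gripper_width: 0.0528
gripper_force: 39.9
```

>>> {"api": "jog_arm", "payload": {
  "deltas": [
    [[-0.5, 0, 0, 0, 0], [-0.5, 0, 0, 0, 0], [-0.5, 0, 0, 0, 0], [-0.5, 0, 0, 0, 0]]
  ]
}}

```text
time_s: 37.05
tcp_pos: [0.4785, 0.0358, 0.2574]
eef_rot: [179.9, -0.0, -77.3]
contact_force: [0.4, 0.3, -5.6]
gripper_width: 0.0531
gripper_force: 39.9
```

```bash
python3 - <<'E'
from h import *
F=[]
b=r.capture("scene");cv2.imwrite("pics/sc9.png",b)
for i in range(5):
    t=r.capture("top");F.append(r.get_state()["contact_force"][2])
print("Fz",np.mean(F),r.get_state()["tcp_pos"]);flaps(b)
h=cv2.cvtColor(t,cv2.COLOR_BGR2HSV);m=cv2.inRange(h,(0,0,160),(180,60,255));m[:165]=0;m[225:]=0;m[:,:150]=0;m[:,230:]=0
n,l,s,c=cv2.connectedComponentsWithStats(m)
for k in range(1,n):
    if s[k,4]>20: print(s[k],onplane("top",*c[k],.084))
g=cv2.inRange(h,(65,80,40),(90,255,255));print(cv2.countNonZero(g[170:230,150:230]))
E
```

```text
Fz -6.418944537077012 [0.47891457 0.03590739 0.25836323]
near  0.70:0011 0.85:0011 1.00:0011 1.15:0011 1.30:0011 1.45:0011 1.60:0011 1.75:0011 1.90:0011 2.05:0011 2.20:0011 2.35:0011 2.50:0001 2.65:0000 2.80:1011 2.95:0011 3.10:0011 3.25:0111 3.40:1111
far  0.70:0000 0.85:0000 1.00:1000 1.15:1100 1.30:1100 1.45:0000 1.60:0001 1.75:0001 1.90:0001 2.05:0000 2.20:0000 2.35:0000 2.50:0001 2.65:1001 2.80:1000 2.95:1000 3.10:1100 3.25:1111 3.40:1111
[150 166  13  13 126] [0.52377537 0.41804397 0.084     ]
[160 190  17  17 180] [0.43834523 0.37091064 0.084     ]
629
```

```bash
python3 - <<'E'
from h import *
b=cv2.imread("pics/sc9.png");h=cv2.cvtColor(b,cv2.COLOR_BGR2HSV)
m=cv2.inRange(h,(105,90,40),(130,255,255));n,l,s,c=cv2.connectedComponentsWithStats(m)
for P in((.441,.27),(.440,.371)):
    print([tuple(np.round(proj("scene",np.array([*P,z])))) for z in(.004,.044,.084)])
print([(s[k].tolist()) for k in range(1,n) if s[k,4]>8 and 180<s[k,0]<300])
E
```

```text
[(np.float64(222.0), np.float64(202.0)), (np.float64(222.0), np.float64(194.0)), (np.float64(222.0), np.float64(185.0))]
[(np.float64(213.0), np.float64(195.0)), (np.float64(213.0), np.float64(187.0)), (np.float64(212.0), np.float64(178.0))]
[[249, 160, 13, 4, 39], [249, 171, 13, 5, 43], [183, 176, 7, 3, 10], [207, 183, 11, 4, 26], [208, 190, 20, 6, 49], [222, 199, 7, 3, 11], [217, 200, 5, 4, 9]]
```

Blue bands of both tins show upright at the expected spots, with the heavy tin held level above. I'm handing in.

```bash
python3 -c "
from plant import r
print(r.close_job())"
```

```text
the job is handed in; nothing more can be done
None
```

I handed the job in at about 37 s of the 72 s limit, but the hand-in gave no verdict: by my last measurements both flaps are folded back to about 2.8 rad, the two lighter tins (about 2 N each) stand on the mat, and the heaviest (about 6.4 N) is held upright with its underside about 20 cm up.

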